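Click-tighten the heat press clamp bolt

TASK

Take the click wrench from its blue cradle, set its square ring fully down over the square bolt on top of the heat press, and turn it clockwise until the bolt is home and the wrench clicks (its handle kinks). Stop at the click - do not force the handle on towards the end of its kink - then ease off so that it springs straight, and let go, leaving the wrench sitting flat on the bolt. Work gently on the press and leave the other things on the table alone.

Things in the scene. Friction and masses are not known exactly. Their poses are not given: they have to be found in the camera images.
- wrench_socket (a point): click wrench, 210 mm, 0.44 kg, balanced 55 mm along this point's +x: a steel square ring (53 mm outside, 32.6 mm square hole right through, 20 mm high) and a black handle that runs along +x. This point: the hole's centre at the underside; z up. The ring's sides are parallel to x and y. The breakaway hinge (vertical) is 42 mm along +x
- wrench_grip (a point): centre (half-way up) of the black rubber handle, at the yellow stripe between two red bands, 125 mm from the ring's centre. There the handle is 24 mm wide, 20 mm high, flat-sided and runs along this point's x (grip across y), with 40 mm of rubber either way. In the blue cradle its underside is 30 mm above the table, with 24 mm free below it
- wrench_handle (a joint): kink of the breakaway hinge, rad: 0 straight, grows as the handle is pushed clockwise (from above). A spring keeps it straight until 1.2 N m at the hinge (some 12 N on the grip), then it gives and resistance falls to half by 0.3; clicked from 0.12, overtightened past 0.30, hard stop at 0.42. Springs back to 0 when eased off. Cannot kink anticlockwise
- bolt_head (a point): the bolt: bright steel square head, 30 mm across flats, vertical, amid the dark spring plate on the press. This point: on its axis at the plate's top (160 mm above the table), x and y parallel to the flats, turning with it. The head reaches 19 mm above, then a 6 mm taper (29 to 18 mm across). The ring goes over it with 1.3 mm to spare a side (0.08 rad of play) to rest on the plate
- bolt_corner (a point): top corner of the bolt head with the yellow dot, 21 mm from its axis. The bolt tightens clockwise against about 0.6 N m of friction (some 4 N on the grip) and comes home after a further 0.3 to 0.7 rad, which cannot be seen beforehand; then it stops dead
- press: closed heat press, fixed; origin on the table under the bolt. Black heating plate 300 x 230 mm, top at 115 mm; above it the spring plate, 150 mm square, top at 160 mm. On the -y side of the bolt: from 65 mm off a black beam, from 160 mm off a red tower 320 mm high with a lever. Free for the handle on its +y, +x and -x sides
- spanner: plain steel open-ended spanner, 170 mm long, lying on the table near the robot
- screwdriver: orange screwdriver, 200 mm, lying on the table
- scraper: black-handled flat steel scraper, 200 mm, lying on the table
- tape_roll: yellow tape roll, 90 mm across, 25 mm high
- spray: white bottle with blue label and red cap, 56 mm across, 150 mm high
- mug: white mug, 80 mm across, 90 mm high
- spare_bolt: spare square-head bolt standing on its head, 46 mm high; not for this job

How it is judged:
On the way, in this order (a step that is already met when the one before it is completed fails the run):
1. the ring sits fully down over the bolt (horizontal distance between wrench_socket and bolt_head below 0.004 m and z of wrench_socket in the frame of bolt_head below 0.004 m and angle between wrench_socket's own z axis and vertical below 0.08 rad and value of joint wrench_handle below 0.05 rad), for 0.2 s.
2. the bolt turns with the wrench on it (horizontal distance between wrench_socket and bolt_head below 0.004 m and z of wrench_socket in the frame of bolt_head below 0.004 m and angle between wrench_socket's own z axis and vertical below 0.08 rad and distance of bolt_corner from where it was at the start of the episode above 0.004 m), for 0.1 s.
3. the wrench clicks on the bolt (all of step 2 and value of joint wrench_handle above 0.12 rad), for 0.1 s.
At the end, for the whole second after the job is handed in: the wrench's ring is still fully down on the bolt (within 4 mm of its axis and of the plate, tilted under 0.08 rad), the bolt is turned (its corner over 4 mm from where it was), and the handle is straight again (kink under 0.05 rad) (all of step 2 and value of joint wrench_handle below 0.05 rad); the robot touches nothing.
It fails at once if the bolt is overtightened: the handle is forced past 0.30 rad of kink (value of joint wrench_handle above 0.3 rad).
It fails at once if the wrench is pressed on the press with more than 35 N (contact force between wrench and press above 35 N).
It fails at once if the robot itself pushes on the press with more than 30 N (contact force between any of the fingers, the arm and press above 30 N).
It fails at once if another thing on the table is moved by more than 30 mm (distance of any of spanner, screwdriver, scraper, tape_roll, spray, mug, spare_bolt from where it was at the start of the episode above 0.03 m).
It also fails if it takes over 67 s, if anything falls off the work surface, if the arm or the gripper's body presses on something with over 40 N, if the wrist force passes 120 N, or if a joint passes its speed limit or range.

ROBOT

A 6-joint arm with a two-finger parallel gripper is mounted at the origin on the work surface. World frame = base frame: x ahead of the robot, y to its left, z up, the work surface at z = 0. Lengths are in m, angles in rad, forces in N, time in s.
With the tool pointing down it reaches from about 0.375 to 0.975 m from the base axis. Payload 3.8 kg.
Tool frame: the origin (TCP) lies at the very end of the fingers, on their centre line; the grasp point (between the pads) lies 19 mm behind it; z points along the fingers, y is the line along which they close (so a half turn about z gives the same grasp; the last joint's range is limited). The gripper opens to 85 mm and grips with 20 to 120 N. Pads are 22 mm wide; open, the fingers measure 114 mm over their backs; the gripper's body (76 mm by 85 mm) begins 54 mm behind the grasp point. The pads swing forward as they close: fully open they stand 13 mm farther back than shut.
Start: joints at [-1.373, 0.264, 1.604, -0, 1.274, -0.037], TCP at [0.157, -0.656, 0.231] pointing down, gripper open.
Joint ranges: [-2.63, 2.63], [-0.94, 2.18], [0.31, 2.57], [-1.31, 4.45], [0, 2.66], [-2.55, 2.55]. Speed limits (rad/s): [2.57, 2.57, 3.14, 3.14, 3.14, 3.14].

INTERFACE

Orientations are given as a rotation vector (axis times angle).
In Python, from workcell import monitor, viewer, job gives the robot as it stands. The module is installed in compiled form; this text tells all that it offers.
- The arm moves only by the tool step_arm, never from a script. Its argument "series" is one flat list of numbers, 4 for each row, row after row: the shift along the tool's x, y, z in m, then the turn about the tool's z in rad. A call has 1 to 8 rows; each row is the pose to reach, as a shift and turn from the pose commanded when the call began, along the tool's axes at that moment; what a row does not reach only later rows make up. A row lasts 1/8 s, in which the tool goes at most 62.5 mm and 10.7 degrees, less where a joint would pass 70% of its speed; a pose out of reach is approached as far as the arm can. A call with a gripper value outside its range is refused whole. "gripper" is the opening, from 0 (shut) to 1 (fully open), set as the call begins (left out, the last holds). The fingers move at their own pace and stop on an object; "newtons" is the grip in N (left out, the last holds). Time passes only in rows, so rows that repeat a pose let the fingers close. It gives the time, the measured TCP pose, the force, the opening and the grip force at its end, in the units of the state.
- monitor.read_state(): the state, without advancing time (a new reading comes with each control period).
- viewer.read_camera(name): name is "scene" or "top" or "wrist"; returns a dict with "image" (384x512x3 uint8, red, green, blue), "intrinsics" (3x3 intrinsics, pixels), "distortion" ([k1, k2, p1, p2, k3] as OpenCV has them; the pictures are not rectified), "T" (4x4, takes a point from camera to world coordinates); the wrist camera has in their place "hand_eye" (4x4, takes a point from camera to tool coordinates, whose origin is the TCP and whose axes are the flange's). Camera axes: x right, y up, looking along -z (the intrinsics and any distortion apply to the point x, -y, -z); pixel columns grow to the right and rows downward; lengths in m; the calibration is good to about 2 mm. A picture is of the moment at which its call begins: read the wrist's pose just before it. There is no depth.
- job.finish_job(): hands the job in; it is judged then, once.
Trained networks look in a picture, given as the dict that the camera call returned (one of the last four; its "shot" number tells which), for a name from the list of things; names that differ only in an ending like _2 or _b are one class to them, and where a whole thing is asked for, a point or a joint stands for the part that bears it (a point fixed in the world has none). Each returns a list of dicts, best first, with "score" (0 to 1); they miss things now and then, are a little off and sometimes report something else, mostly with a low value. They report only what shows in the picture. A call takes as long as a camera call.
- viewer.boxes_of(picture, label): "extent" ([centre column, centre row, width, height] in pixels, round what is visible of it).
- viewer.spot_point(picture, label): "point" ([column, row] in pixels: a listed point, or the origin of a listed thing).
The state is a dict: "time": time; "q": joint angles; "joint_vel": joint speeds; "joint_torque": joint torques, N m; "tool_pos": TCP position; "tcp_rot": TCP orientation; "wrist_force": force on the tool from outside, world axes, zero at the start; "torque": the same for the moment, N m; "width": opening from 0.0 (shut) to 1.0 (fully open); "grip_force": force on a finger pad.
Only numpy, scipy, OpenCV 4.12 (cv2) and the standard library are available. Lean on these libraries where they do the work, as an engineer would, in place of code of your own. Each camera call takes 0.05 s, during which the arm holds its last target. There are 200 camera calls.

## Working session

There is one attempt and no reset: what is moved stays moved. The work goes in short steps, Python scripts to look and compute and a tool call to move; the robot and the scene stay as the last step left them, time stands still between calls to the robot, and variables do not carry over. Pictures are saved under pics/ and viewed, at most 10 in all, crops included, and the job is handed in when it is done.

Besides the shell and the picture viewer there is one more tool, called after ">>>" as name(argument=value, ...), one argument or row to a line, values as JSON. step_arm: Moves the arm, as the interface text tells. Its arguments: {"type":"object","properties":{"series":{"type":"array"},"gripper":{"type":"number"},"newtons":{"type":"number"}},"required":["series"]}

```bash
mkdir -p pics; cat > h.py <<'E'
import numpy as np, cv2
from scipy.spatial.transform import Rotation as R
from workcell import monitor, viewer, job
def st(): return monitor.read_state()
def tcp(s):
    T=np.eye(4); T[:3,:3]=R.from_rotvec(s['tcp_rot']).as_matrix(); T[:3,3]=s['tool_pos']; return T
def shot(name):
    s=st(); p=viewer.read_camera(name)
    p['Tw']=np.array(p['T']) if 'T' in p else tcp(s)@np.array(p['hand_eye'])
    return p
def ray(p,uv):
    n=cv2.undistortPoints(np.array([[uv]],float),np.array(p['intrinsics']),np.array(p['distortion'])).ravel()
    d=p['Tw'][:3,:3]@np.array([n[0],-n[1],-1]); return p['Tw'][:3,3],d
def atz(p,uv,z):
    o,d=ray(p,uv); return o+d*(z-o[2])/d[2]
def save(p,f,crop=None,k=1):
    im=cv2.cvtColor(p['image'],cv2.COLOR_RGB2BGR)
    if crop: im=im[crop[1]:crop[3],crop[0]:crop[2]]
    cv2.imwrite('pics/'+f,cv2.resize(im,None,fx=k,fy=k,interpolation=cv2.INTER_CUBIC))
def pt(p,l):
    return [(np.round(r['point'],1),round(r['score'],2)) for r in viewer.spot_point(p,l)[:3]]
E
python3 - <<'E'
from h import *
np.set_printoptions(precision=4,suppress=True)
Z=dict(wrench_socket=.03,wrench_grip=.04,bolt_head=.16,bolt_corner=.179,press=0,spanner=0,screwdriver=.01,scraper=.01,tape_roll=0,spray=0,mug=0,spare_bolt=0)
for c in ['top','scene']:
    p=shot(c); save(p,c+'.png'); print(c,p['Tw'][:3,3])
    for l,z in Z.items():
        for uv,s in pt(p,l)[:2]: print(l,uv,s,atz(p,uv,z))
s=st(); print(s['time'],s['tcp_rot'],tcp(s))
E
```

```text
top [ 0.3666 -0.0327  1.4059]
wrench_socket [189.5 207.9] 0.69 [0.4726 0.1944 0.03  ]
wrench_grip [153.2 219.9] 0.75 [0.4279 0.3198 0.04  ]
bolt_head [267.1 168.9] 0.54 [ 0.5937 -0.0777  0.16  ]
bolt_head [147.2 147.9] 0.53 [0.6593 0.318  0.16  ]
bolt_corner [170.6 146.2] 0.58 [0.6614 0.2371 0.179 ]
bolt_corner [264.3 167.7] 0.38 [ 0.594 -0.068  0.179]
spanner [167.3 267.5] 0.74 [0.2594 0.2726 0.    ]
spanner [377.2 212.9] 0.65 [ 0.4642 -0.4872  0.    ]
screwdriver [346.9 267.4] 0.71 [ 0.2673 -0.3707  0.01  ]
scraper [377.2 209.2] 0.65 [ 0.477  -0.4843  0.01  ]
tape_roll [144.  150.3] 0.54 [0.6877 0.3745 0.    ]
spray [172.3 145.3] 0.52 [0.7079 0.2702 0.    ]
mug [199.6 131.6] 0.65 [0.7614 0.17   0.    ]
mug [155.2 219.3] 0.61 [0.4319 0.3229 0.    ]
spare_bolt [119.1 251.2] 0.48 [0.3157 0.4482 0.    ]
scene [0.8716 0.5249 1.1368]
wrench_socket [313.  266.5] 0.78 [0.4644 0.2007 0.03  ]
wrench_grip [347.7 295.4] 0.81 [0.4398 0.3214 0.04  ]
bolt_head [222.9 190.8] 0.41 [ 0.5871 -0.081   0.16  ]
bolt_corner [220.4 194.7] 0.71 [ 0.6048 -0.0617  0.179 ]
spanner [385.9 257.3] 0.57 [0.2536 0.2846 0.    ]
screwdriver [261.3 122.8] 0.47 [ 0.2757 -0.3575  0.01  ]
spray [250.9 337.8] 0.82 [0.7138 0.265  0.    ]
mug [216.4 317.8] 0.95 [0.764  0.1698 0.    ]
spare_bolt [276.5 371.9] 0.54 [0.7042 0.3707 0.    ]
spare_bolt [261.1 125.4] 0.37 [ 0.278 -0.355  0.   ]
1.3 [-3.12  -0.368 -0.   ] [[ 0.9726  0.2327  0.      0.157 ]
 [ 0.2327 -0.9726  0.     -0.6565]
 [ 0.     -0.     -1.      0.2313]
 [ 0.      0.      0.      1.    ]]
```

View pictures.

View pics/top.png

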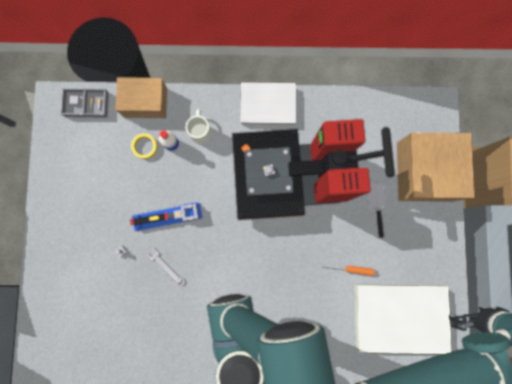

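View pics/scene.png

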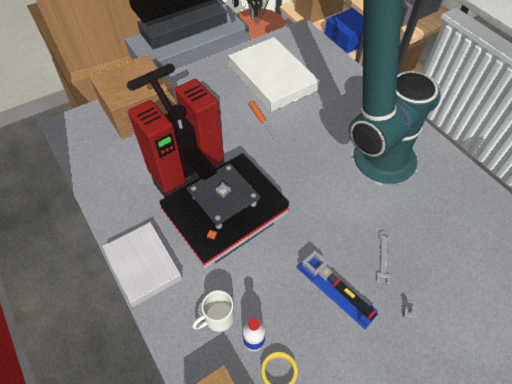

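>>> step_arm(
  series=[0.03,-0.035,-0.01,-0.08,0.06,-0.07,-0.02,-0.16,0.09,-0.105,-0.04,-0.24,0.12,-0.14,-0.05,-0.32,0.15,-0.175,-0.06,-0.4,0.18,-0.21,-0.07,-0.48,0.21,-0.245,-0.08,-0.56,0.235,-0.28,-0.1,-0.64],
  gripper=1,
)

```text
time: 2.3
tool_pos: [0.3207, -0.3276, 0.331]
tcp_rot: [-2.843, -1.334, 0.0]
wrist_force: [0.3, 0.2, 1.3]
width: 0.998
grip_force: 0.0
```

```bash
cat >> h.py <<'E'
np.set_printoptions(precision=4,suppress=True)
def yaw(T): return np.arctan2(T[1,0],T[0,0])
def delta(T,pos,psi):
    "tool-axis shift and turn from pose T to world pos, tool-x yaw psi"
    d=T[:3,:3].T@(np.array(pos)-T[:3,3]); return np.round([*d,yaw(T)-psi],4)
E
python3 - <<'E'
from h import *
s=st();T=tcp(s);print(s['time'],T[:3,3],yaw(T),s['q'])
p=viewer.read_camera('wrist');print(np.array(p['hand_eye']),p['intrinsics'])
print(delta(T,[.43,-.03,.38],1.5))
E
```

```text
2.3 [ 0.3207 -0.3276  0.331 ] 0.8775914716282248 [-0.8507 -0.2028  1.9032  0.0003  1.4423 -0.1575]
[[ 0.0001  0.9605  0.2783  0.0707]
 [ 1.     -0.0001  0.     -0.0017]
 [ 0.0001  0.2783 -0.9605 -0.1429]
 [ 0.      0.      0.      1.    ]] [[275.3448   0.     253.4652]
 [  0.     275.3448 192.4047]
 [  0.       0.       1.    ]]
[ 0.2988 -0.1061 -0.0487 -0.6224]
```

>>> step_arm(
  series=[0.045,-0.02,0,-0.08,0.09,-0.04,0,-0.16,0.14,-0.06,0,-0.24,0.19,-0.075,0,-0.32,0.24,-0.08,0.01,-0.4,0.29,-0.075,0.01,-0.48,0.335,-0.065,0.02,-0.56,0.38,-0.057,0.02,-0.62],
)

```text
time: 3.35
tool_pos: [0.521, -0.0002, 0.3106]
tcp_rot: [-2.301, -2.138, 0.001]
wrist_force: [0.1, -0.8, 0.5]
width: 1.001
grip_force: 0.0
```

```bash
python3 - <<'E'
from h import *
p=shot('wrist');save(p,'w1.png',None,1.5)
for l,z in dict(bolt_head=.16,bolt_corner=.182).items():
    for uv,s in pt(p,l): print(l,uv,s,atz(p,uv,z))
s=st();T=tcp(s);print(s['time'],T[:3,3],yaw(T),s['q'])
import pickle;pickle.dump({k:p[k] for k in('image','intrinsics','distortion','Tw')},open('w1.pkl','wb'))
E
```

```text
bolt_head [314.7 242.2] 0.65 [ 0.5855 -0.0791  0.16  ]
bolt_corner [328.4 233.7] 0.75 [ 0.5957 -0.0588  0.182 ]
3.5 [ 0.5213 -0.0002  0.3107] 1.4970399797532068 [-0.0482 -0.0694  1.8228  0.      1.3893  0.0256]
```

View pics/w1.png

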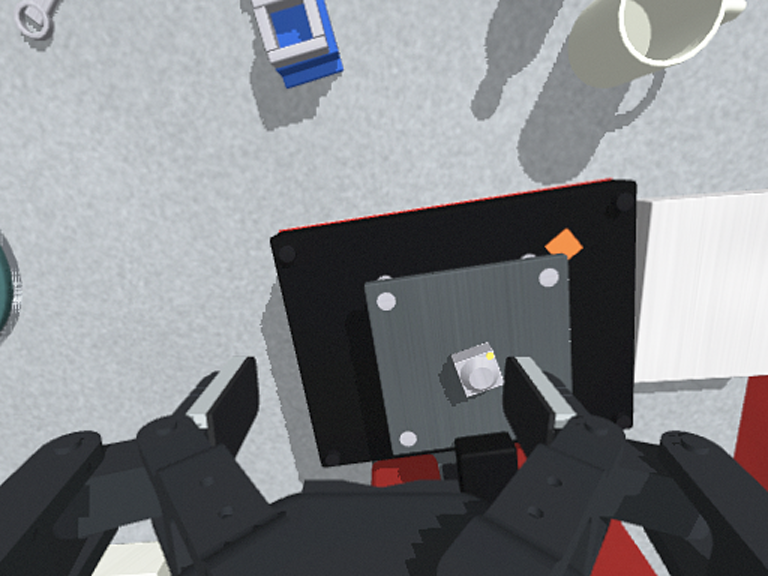

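```bash
python3 - <<'E'
from h import *
import pickle
p=pickle.load(open('w1.pkl','rb')); save(p,'w1c.png',(290,215,350,275),10)
E
```

```text
(no output)
```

View pics/w1c.png

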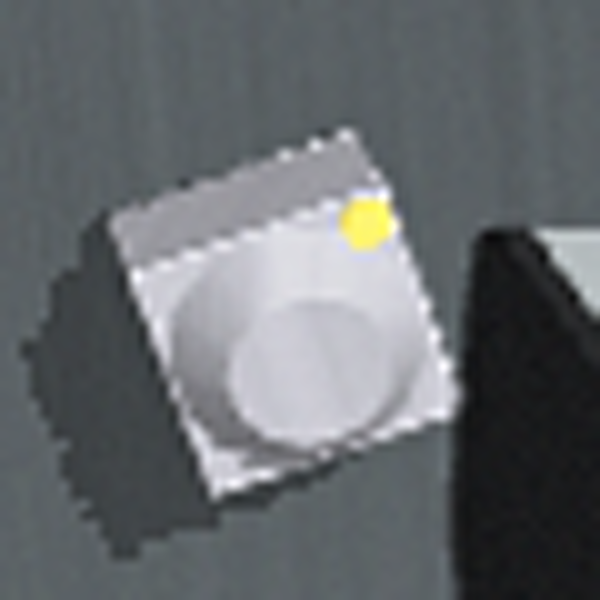

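```bash
python3 - <<'E'
from h import *
import pickle
p=pickle.load(open('w1.pkl','rb'))
f=lambda c,z: atz(p,[290+c[0]/10-.45,215+c[1]/10-.45],z)
C=np.array([f(c,.179) for c in [(132,272),(385,190),(462,412),(212,498)]])
print(C,C.mean(0)); 
for i in range(4):
    d=C[(i+1)%4]-C[i]; print(np.hypot(*d[:2]),np.degrees(np.arctan2(d[1],d[0]))%90)
print(f((310,372),.185), f((110,218),.16),f((350,132),.16))
s=st();T=tcp(s)
print(delta(T,[.43,.22,.25],1.83))
E
```

```text
[[ 0.5686 -0.0679  0.179 ]
 [ 0.5961 -0.0601  0.179 ]
 [ 0.6046 -0.0875  0.179 ]
 [ 0.5768 -0.0963  0.179 ]] [ 0.5865 -0.0779  0.179 ]
0.028594273480864688 15.831583412206898
0.028716895603858206 17.20198822534914
0.029127718933832078 17.572245113139815
0.0295939239469111 16.154487568537164
[ 0.5865 -0.078   0.185 ] [ 0.5692 -0.0704  0.16  ] [ 0.597  -0.0616  0.16  ]
[ 0.2129 -0.1072  0.0608 -0.333 ]
```

>>> step_arm(
  series=[0.04,-0.015,0,-0.05,0.08,-0.03,0,-0.1,0.12,-0.045,0,-0.15,0.165,-0.06,0.02,-0.2,0.21,-0.075,0.05,-0.25,0.25,-0.09,0.08,-0.3,0.293,-0.108,0.11,-0.343,0.293,-0.108,0.11,-0.343],
)

```text
time: 4.5
tool_pos: [0.432, 0.2991, 0.1985]
tcp_rot: [-1.901, -2.498, 0.008]
wrist_force: [0.4, -0.6, -0.1]
width: 0.997
grip_force: 0.0
```

```bash
python3 - <<'E'
from h import *
p=shot('wrist');save(p,'w2.png',None,1.5)
for l,z in dict(wrench_socket=.03,wrench_grip=.04).items():
    for uv,s in pt(p,l): print(l,uv,s,atz(p,uv,z))
s=st();T=tcp(s);print(s['time'],T[:3,3],yaw(T),s['q'])
import pickle;pickle.dump({k:p[k] for k in('image','intrinsics','distortion','Tw')},open('w2.pkl','wb'))
E
```

```text
wrench_socket [255.5 259. ] 0.94 [0.4609 0.197  0.03  ]
wrench_grip [258.2 160.5] 0.93 [0.4296 0.3204 0.04  ]
wrench_grip [446.4 247.7] 0.4 [0.6744 0.2792 0.04  ]
4.65 [0.4355 0.2981 0.2022] 1.8368007875539734 [ 0.5535  0.005   1.9507 -0.0008  1.1848  0.2878]
```

View pics/w2.png

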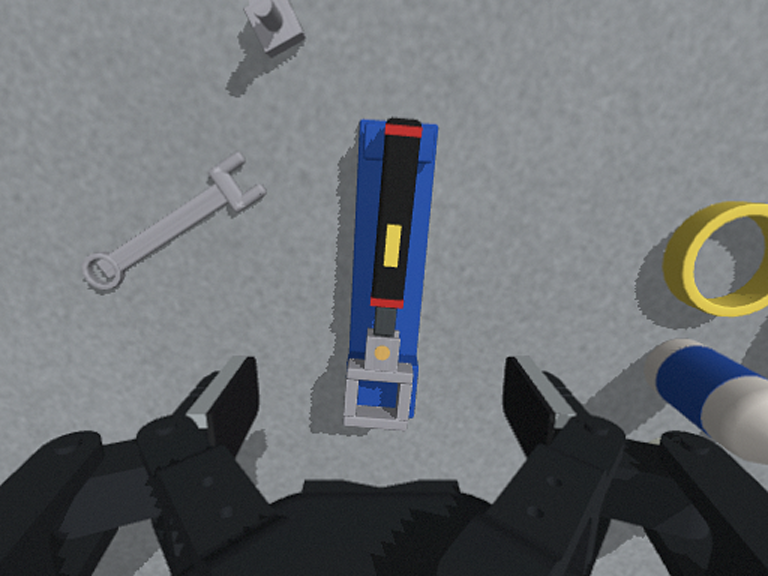

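>>> step_arm(
  series=[0.01,0,0.04,0.01,0.021,0,0.08,0.018,0.021,0,0.11,0.018,0.021,0,0.13,0.018,0.021,0,0.13,0.018,0.021,0,0.13,0.018],
)

```text
time: 5.4
tool_pos: [0.431, 0.3192, 0.0731]
tcp_rot: [1.93, 2.478, 0.004]
wrist_force: [-0.5, -0.3, 1.5]
width: 1.002
grip_force: 0.0
```

```bash
python3 - <<'E'
from h import *
s=st();T=tcp(s);print(s['time'],T,yaw(T),s['joint_vel'])
print(delta(T,[.430,.3205,.021],1.819))
E
```

```text
5.4 [[-0.2448  0.9696  0.0025  0.431 ]
 [ 0.9696  0.2448  0.0015  0.3192]
 [ 0.0008  0.0027 -1.      0.0731]
 [ 0.      0.      0.      1.    ]] 1.8181505829105364 [ 0.0078 -0.0053 -0.0078  0.0002 -0.0024 -0.0005]
[ 0.0015 -0.0008  0.0521 -0.0008]
```

>>> step_arm(
  series=[0.001,-0.0008,0.025,0,0.001,-0.0008,0.045,0,0.001,-0.0008,0.051,0,0.001,-0.0008,0.051,0],
)

```text
time: 5.9
tool_pos: [0.4291, 0.3203, 0.0212]
tcp_rot: [1.928, 2.48, 0.002]
wrist_force: [0.8, 0.1, -0.4]
width: 0.997
grip_force: 0.0
```

>>> step_arm(
  series=[0,0,0,0,0,0,0,0,0,0,0,0,0,0,0,0,0,0,0,0,0,0,0,0],
  gripper=0,
  newtons=110,
)

```text
time: 6.65
tool_pos: [0.4292, 0.3207, 0.0213]
tcp_rot: [1.928, 2.48, 0.003]
wrist_force: [-0.8, 0.1, 6.8]
width: 0.262
grip_force: 108.6
```

>>> step_arm(
  series=[0,0,-0.01,0,0,0,-0.03,0,0,0,-0.06,0,0,0,-0.1,0,0,0,-0.14,0,0,0,-0.18,0,0,0,-0.21,0,0,0,-0.23,0],
)

```text
time: 7.65
tool_pos: [0.428, 0.32, 0.2513]
tcp_rot: [-1.928, -2.48, -0.0]
wrist_force: [0.2, -0.3, -4.3]
width: 0.261
grip_force: 107.9
```

```bash
python3 - <<'E'
from h import *
s=st();T=tcp(s);print(s['time'],T[:3,3],yaw(T),s['wrist_force'],s['torque'],s['width'])
b=np.array([.5865,-.078]);th=1.862
g=b+.1255*np.array([np.cos(th),np.sin(th)])
print(g,delta(T,[*g,.25],th))
p=shot('wrist');save(p,'w3.png',None,1.5)
print(pt(p,'wrench_socket'),pt(p,'wrench_grip'))
E
```

```text
7.65 [0.428  0.32   0.2513] 1.8197714693328972 [ 0.1611 -0.3057 -4.3201] [ 0.34    0.1152 -0.0168] 0.26137992513551317
[0.5505 0.0422] [-0.2994  0.0503  0.0012 -0.0422]
[(array([420.2, 243.3]), 0.25)] [(array([253.9, 260.5]), 0.67)]
```

View pics/w3.png

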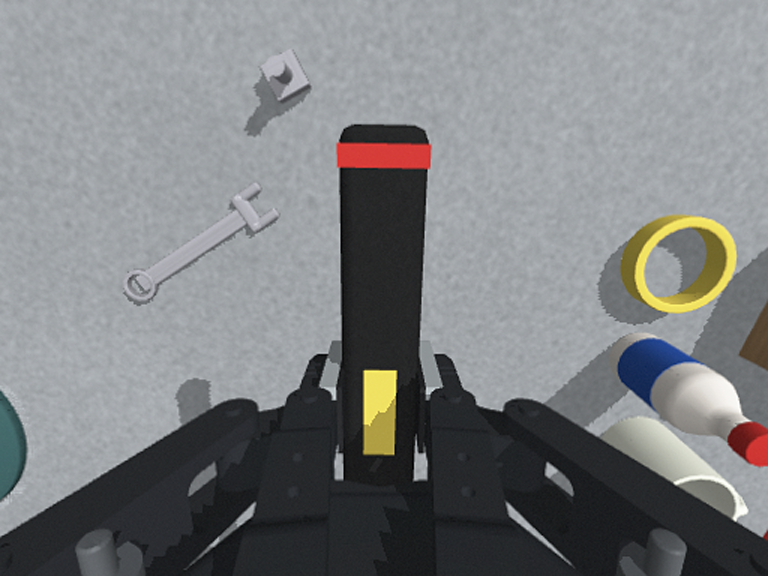

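```bash
python3 - <<'E'
from h import *
import pickle
p=pickle.load(open('w2.pkl','rb'))
a=lambda c,z: atz(p,[c[0]/1.5,c[1]/1.5],z)
S,B=a((393,246),.05),a((403,131),.05); S1,S2=a((394.5,225),.05),a((391,267),.05)
print('w2',S,B,np.linalg.norm(S-B),np.linalg.norm(S1-S2),S1,S2)
# w3 in tool frame
q=viewer.read_camera('wrist');H=np.array(q['hand_eye']);q['Tw']=H
a=lambda c,z: atz(q,[c[0]/1.5-.2,c[1]/1.5-.2],z)
for z in(-.029,):
  for c in [(380,370.5),(379.5,412),(379,455),(384,155),(384,166.5),(384,144),(338,155),(431,155)]: print(c,a(c,z))
t=shot('top');print('top',[(u,s,atz(t,u,.26)) for u,s in pt(t,'wrench_socket')])
t=shot('scene');print('scene',[(u,s,atz(t,u,.26)) for u,s in pt(t,'wrench_socket')])
E
```

```text
w2 [0.434  0.3194 0.05  ] [0.4193 0.3949 0.05  ] 0.076859295835847 0.030350411069319228 [0.4309 0.3341 0.05  ] [0.4368 0.3043 0.05  ]
(380, 370.5) [ 0.0131 -0.0009 -0.029 ]
(379.5, 412) [-0.0012 -0.0011 -0.029 ]
(379, 455) [-0.017  -0.0013 -0.029 ]
(384, 155) [ 0.0755  0.0001 -0.029 ]
(384, 166.5) [ 0.0726  0.0001 -0.029 ]
(384, 144) [ 0.0782  0.0001 -0.029 ]
(338, 155) [ 0.0755 -0.0119 -0.029 ]
(431, 155) [ 0.0755  0.0124 -0.029 ]
top [(array([176. , 206.9]), 0.6, array([0.4574, 0.1967, 0.26  ]))]
scene [(array([230., 222.]), 0.66, array([0.6474, 0.0684, 0.26  ])), (array([325.2, 223.9]), 0.63, array([0.4578, 0.1957, 0.26  ]))]
```

>>> step_arm(
  series=[-0.03,0.005,0,-0.005,-0.075,0.012,0,-0.01,-0.125,0.021,0,-0.02,-0.175,0.029,0,-0.03,-0.22,0.037,0,-0.042,-0.26,0.043,0.015,-0.042,-0.285,0.047,0.03,-0.042,-0.298,0.0496,0.046,-0.042],
)

```text
time: 9.05
tool_pos: [0.5496, 0.0422, 0.2026]
tcp_rot: [-1.877, -2.517, 0.002]
wrist_force: [-1.0, -0.1, -4.2]
width: 0.258
grip_force: 107.8
```

>>> step_arm(
  series=[0,0,0,0,0,0,0,0,0,0,0,0],
)

```text
time: 9.43
tool_pos: [0.5501, 0.0445, 0.2052]
tcp_rot: [1.874, 2.521, 0.002]
wrist_force: [0.1, -0.3, -3.8]
width: 0.264
grip_force: 107.8
```

```bash
python3 - <<'E'
from h import *
s=st();T=tcp(s);print(s['time'],T[:3,3],yaw(T),s['wrist_force'],s['torque'])
und=T[2,3]+.0088
ims=[]
for c,k in(('top',6),('scene',6)):
    t=shot(c);b=(t['Tw'],)
    for l,z in(('wrench_socket',und),('bolt_head',.16),('wrench_grip',und+.01)):
        print(c,l,[(u,s,atz(t,u,z)) for u,s in pt(t,l)[:1]])
    u=(268,170) if c=='top' else (223,188)
    im=cv2.cvtColor(t['image'],cv2.COLOR_RGB2BGR)[u[1]-32:u[1]+33,u[0]-32:u[0]+33]
    ims.append(cv2.resize(im,(390,390),interpolation=cv2.INTER_CUBIC))
cv2.imwrite('pics/a1.png',np.hstack(ims))
E
```

```text
9.425 [0.5501 0.0445 0.2052] 1.8631075475170915 [ 0.0698 -0.2518 -3.8486] [0.2826 0.0995 0.0173]
top wrench_socket [(array([267.2, 169.6]), 0.78, array([ 0.5816, -0.0761,  0.214 ]))]
top bolt_head [(array([265.4, 171.6]), 0.52, array([ 0.5846, -0.0722,  0.16  ]))]
top wrench_grip []
scene wrench_socket [(array([223.1, 182.2]), 0.79, array([ 0.5883, -0.0714,  0.214 ]))]
scene bolt_head [(array([223.7, 192.3]), 0.38, array([ 0.5878, -0.0754,  0.16  ]))]
scene wrench_grip [(array([259.1, 205.6]), 0.85, array([0.5507, 0.0481, 0.224 ]))]
```

View pics/a1.png

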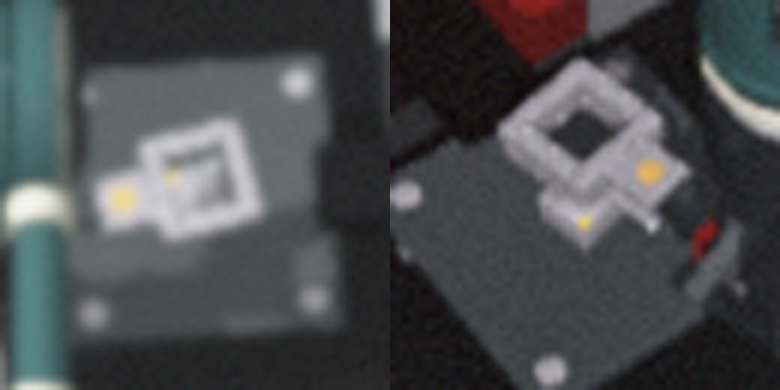

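```bash
cat >> h.py <<'E'
def proj(p,X):
    M=np.linalg.inv(p['Tw']); c=(M[:3,:3]@np.atleast_2d(X).T).T+M[:3,3]
    c=c*[1,-1,-1]
    return cv2.projectPoints(c.reshape(-1,1,3),np.zeros(3),np.zeros(3),np.array(p['intrinsics']),np.array(p['distortion']))[0].reshape(-1,2)
E
python3 - <<'E'
from h import *
from scipy.optimize import least_squares
s=st();T=tcp(s)
t=shot('top');c=shot('scene')
im=lambda L,u:np.array([[u[0]-32+x/6-.4,u[1]-32+y/6-.4] for x,y in L])
oT=im([(138,135),(238,120),(262,212),(172,240)],(268,170))
oS=im([(193,60),(112,128),(272,122),(195,188)],(223,188))
def sq(x,y,z,a,h):
    P=np.array([(i*h,j*h) for i,j in((1,1),(1,-1),(-1,-1),(-1,1))]); ca,sa=np.cos(a),np.sin(a)
    return np.c_[x+P[:,0]*ca-P[:,1]*sa,y+P[:,0]*sa+P[:,1]*ca,np.full(4,z)]
zt=T[2,3]+.0288
for nm,p,o in(('top',t,oT),('scene',c,oS)):
    def f(v):
        q=proj(p,sq(v[0],v[1],zt,v[2],.0265)); D=np.linalg.norm(q[:,None]-o[None],axis=2); i=D.argmin(0)
        return (q[i]-o).ravel()
    r=least_squares(f,[.5865,-.077,1.86]); print(nm,r.x,np.degrees(r.x[2]),np.round(r.fun,1))
    # hinge dot: orange pin, 42mm along; 
    d={'top':(122,200),'scene':(260,172)}[nm]; u={'top':(268,170),'scene':(223,188)}[nm]
    h=atz(p,im([d],u)[0],zt); print('pin',h,'dir',np.degrees(np.arctan2(h[1]-r.x[1],h[0]-r.x[0])),np.hypot(h[1]-r.x[1],h[0]-r.x[0]))
    # bolt yellow dot
    d={'top':(172,178),'scene':(195,222)}[nm]; print('dot',atz(p,im([d],u)[0],.179))
print(T[:3,3],yaw(T),st()['time'], 'pred ring',T[:2,3]-.127*T[:2,0])
E
```

```text
top [ 0.5862 -0.082   1.8354] 105.16171095718411 [ 0.3  0.9  0.2 -0.8  0.6  0.2 -1.  -0.2]
pin [ 0.5736 -0.0407  0.2333] dir 107.04353380181135 0.043242552497043986
dot [ 0.5955 -0.0678  0.179 ]
scene [ 0.5851 -0.0762  1.8404] 105.44489584916057 [-0.1 -0.6 -0.7 -0.1  1.  -0.3 -0.2  0.9]
pin [ 0.5737 -0.038   0.2333] dir 106.73232504851899 0.03991284650477697
dot [ 0.5952 -0.0638  0.179 ]
[0.5499 0.0436 0.2045] 1.8619484277886822 9.925 pred ring [ 0.5863 -0.0781]
```

>>> step_arm(
  series=[0,0.001,0.01,0,0,0.001,0.02,0,0,0.001,0.03,0,0,0.001,0.032,0,0,0.001,0.032,0],
)

```text
time: 10.55
tool_pos: [0.5508, 0.0438, 0.1721]
tcp_rot: [-1.876, -2.52, 0.0]
wrist_force: [-0.5, -0.6, -4.5]
width: 0.265
grip_force: 107.9
```

>>> step_arm(
  series=[0,0,0.002,0,0,0,0.003,0,0,0,0.003,0],
)

```text
time: 10.92
tool_pos: [0.5512, 0.0439, 0.17]
tcp_rot: [1.875, 2.519, 0.001]
wrist_force: [-0.3, 1.4, -1.1]
width: 0.262
grip_force: 108.4
```

>>> step_arm(
  series=[0,0,0.001,0,0,0,0.001,0],
)

```text
time: 11.18
tool_pos: [0.5512, 0.0439, 0.169]
tcp_rot: [1.875, 2.519, 0.001]
wrist_force: [-1.7, 1.8, 1.9]
width: 0.264
grip_force: 108.8
```

```bash
python3 - <<'E'
from h import *
s=st();T=tcp(s);print(s['time'],T,yaw(T),s['wrist_force'],s['torque'])
E
```

```text
11.175 [[-0.287   0.9579  0.0011  0.5512]
 [ 0.9579  0.287   0.0001  0.0439]
 [-0.0002  0.0011 -1.      0.169 ]
 [ 0.      0.      0.      1.    ]] 1.8619084922607487 [-1.7232  1.842   1.8898] [ 0.0098  0.0149 -0.0496]
```

>>> step_arm(
  series=[0.0005,-0.0004,-0.0005,0,0.001,-0.0008,0,0,0.001,-0.0008,0.0005,0],
)

```text
time: 11.55
tool_pos: [0.5508, 0.0439, 0.1685]
tcp_rot: [1.874, 2.518, 0.001]
wrist_force: [2.8, -1.8, 3.2]
width: 0.262
grip_force: 108.8
```

```bash
python3 - <<'E'
from h import *
s=st();T=tcp(s);print(s['time'],T[:3,3],s['wrist_force'],s['torque'])
E
```

```text
11.55 [0.5508 0.0439 0.1685] [ 2.7998 -1.8016  3.1522] [-0.7246 -0.5939  0.181 ]
```

>>> step_arm(
  series=[0.0005,0.0008,-0.003,0,0.0005,0.0008,-0.003,0,0.0005,0.0008,-0.001,0,0.0005,0.0008,0,0],
)

```text
time: 12.05
tool_pos: [0.5504, 0.0456, 0.1681]
tcp_rot: [-1.876, -2.52, -0.001]
wrist_force: [-1.6, 2.2, 4.2]
width: 0.261
grip_force: 109.1
```

```bash
python3 - <<'E'
from h import *
s=st();T=tcp(s);print(s['time'],T[:3,3],s['wrist_force'],s['torque'])
E
```

```text
12.05 [0.5504 0.0456 0.1681] [-1.6172  2.1896  4.2249] [-0.3389 -0.21    0.0077]
```

>>> step_arm(
  series=[0.0015,-0.0005,-0.003,0,0.0015,-0.0005,-0.003,0,0.0015,-0.0005,-0.001,0,0.0015,-0.0005,0,0],
)

```text
time: 12.55
tool_pos: [0.5497, 0.0465, 0.1682]
tcp_rot: [1.876, 2.52, 0.0]
wrist_force: [0.3, -0.8, 4.1]
width: 0.261
grip_force: 109.0
```

```bash
python3 - <<'E'
from h import *
s=st();T=tcp(s);print(s['time'],T[:3,3],yaw(T),s['wrist_force'],s['torque'])
c=shot('scene');u=(222,184)
save(c,'s2.png',(u[0]-30,u[1]-25,u[0]+50,u[1]+35),10)
E
```

```text
12.55 [0.5497 0.0465 0.1682] 1.861786586797816 [ 0.3414 -0.7595  4.0834] [-0.7045 -0.3661  0.0273]
```

View pics/s2.png

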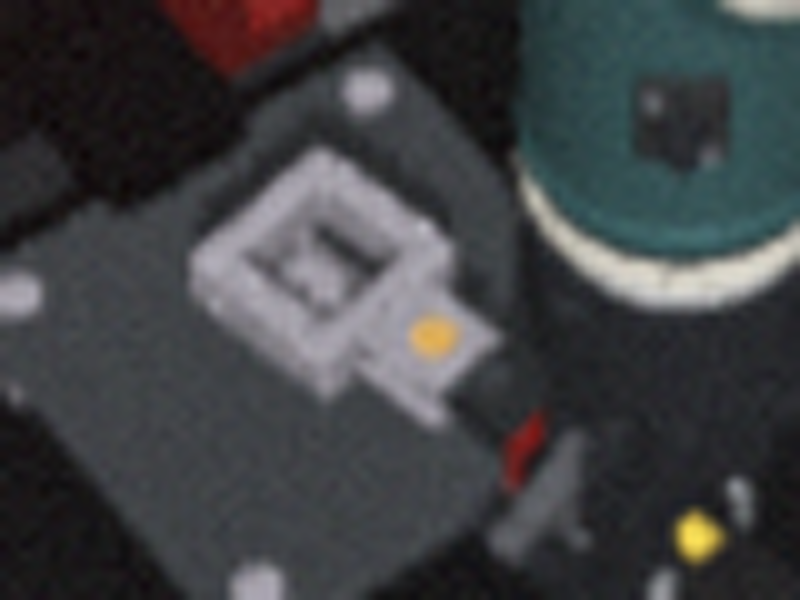

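>>> step_arm(
  series=[-0.0005,0.002,-0.003,0,-0.0005,0.002,-0.003,0,-0.0005,0.002,-0.001,0,-0.0005,0.002,0,0],
)

```text
time: 13.1
tool_pos: [0.5512, 0.0466, 0.1679]
tcp_rot: [-1.876, -2.519, 0.001]
wrist_force: [-1.9, -1.6, 3.2]
width: 0.262
grip_force: 109.0
```

```bash
cat >> h.py <<'E'
def rep():
    s=st();T=tcp(s);F=np.array(s['wrist_force'])-[.1,-.3,-4.2];M=np.array(s['torque'])-[.3,.105,0]
    Rt=T[:3,:3].T; print(s['time'],T[:3,3],yaw(T),'Ftool',Rt@F,'Mtool',Rt@M,'arm',(Rt@M)[1]/(Rt@F)[2], -(Rt@M)[0]/(Rt@F)[2])
E
python3 -c "
from h import *
rep()"
```

```text
13.1 [0.5512 0.0466 0.1679] 1.86153426500812 Ftool [-0.675  -2.2645 -7.4487] Mtool [ 0.1247 -1.1687  0.2087] arm 0.15690381994779548 0.01674125198895246
```

>>> step_arm(
  series=[-0.0012,-0.0008,-0.003,0,-0.0012,-0.0008,-0.003,0,-0.0012,-0.0008,-0.001,0,-0.0012,-0.0008,0,0],
)

```text
time: 13.6
tool_pos: [0.5514, 0.0455, 0.1681]
tcp_rot: [1.875, 2.52, 0.001]
wrist_force: [-1.8, 3.7, 2.3]
width: 0.262
grip_force: 108.8
```

```bash
python3 -c "
from h import *
rep()"
```

```text
13.6 [0.5514 0.0455 0.1681] 1.8619257117121193 Ftool [ 4.3445 -0.6803 -6.4678] Mtool [ 0.0091 -0.5044  0.0859] arm 0.07798310257784248 0.0014008645390356134
```

>>> step_arm(
  series=[0.0005,0.0003,-0.006,-0.02,0.0005,0.0003,-0.008,-0.02,0.0005,0.0003,-0.008,-0.02,0.0005,0.0003,-0.008,-0.02],
)

```text
time: 14.1
tool_pos: [0.5509, 0.0457, 0.1753]
tcp_rot: [-1.85, -2.538, 0.001]
wrist_force: [-0.5, -0.4, -3.8]
width: 0.261
grip_force: 107.9
```

```bash
python3 -c "
from h import *
rep()
p=shot('wrist');save(p,'w4.png',(190,60,330,340),2)
s=st();T=tcp(s);print(T[:2,3]-.127*T[:2,0])
t=shot('top');print([(u,s,atz(t,u,T[2,3]+.009)) for u,s in pt(t,'wrench_socket')])
"
```

```text
14.1 [0.5509 0.0457 0.1753] 1.8815937768894382 Ftool [ 0.0475 -0.6074 -0.4409] Mtool [0.0103 0.0318 0.0433] arm -0.07205779024322848 0.023438998319991872
[ 0.5898 -0.0752]
[(array([268.9, 167.5]), 0.85, array([ 0.5939, -0.0826,  0.1843]))]
```

View pics/w4.png

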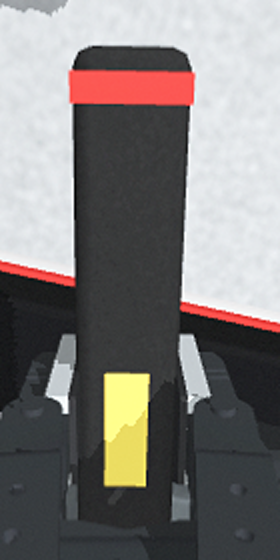

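>>> step_arm(
  series=[-0.0014,-0.0015,0,0,-0.0014,-0.0015,0.001,0,-0.0014,-0.0015,0.004,0,-0.0014,-0.0015,0.006,0,-0.0014,-0.0015,0.006,0],
)

```text
time: 14.88
tool_pos: [0.55, 0.044, 0.1694]
tcp_rot: [-1.85, -2.538, 0.001]
wrist_force: [-1.0, 0.7, -4.0]
width: 0.262
grip_force: 107.9
```

```bash
python3 -c "
from h import *
rep()"
```

```text
14.875 [0.55   0.044  0.1694] 1.8818027679606788 Ftool [ 1.2733 -0.7517 -0.2099] Mtool [-0.0133  0.0033 -0.0014] arm -0.015633824239371583 -0.06340609066378257
```

>>> step_arm(
  series=[0.0003,0,0.001,0,0.0003,0,0.002,0,0.0003,0,0.002,0],
)

```text
time: 15.25
tool_pos: [0.5501, 0.0443, 0.1677]
tcp_rot: [-1.85, -2.539, 0.0]
wrist_force: [-0.0, 0.3, -3.5]
width: 0.263
grip_force: 107.9
```

```bash
python3 -c "
from h import *
rep()"
```

```text
15.25 [0.5501 0.0443 0.1677] 1.881824982870308 Ftool [ 0.635   0.0636 -0.6893] Mtool [0.0502 0.0385 0.0197] arm -0.05588440853167474 0.07284057894250992
```

It is engaged with no resistance. Continue down to about TCP 0.152.

>>> step_arm(
  series=[0.0003,0,0.003,0,0.0003,0,0.006,0,0.0003,0,0.009,0,0.0003,0,0.01,0,0.0003,0,0.01,0],
)

```text
time: 15.88
tool_pos: [0.5499, 0.0445, 0.1576]
tcp_rot: [-1.85, -2.538, 0.0]
wrist_force: [-0.3, -0.4, -4.6]
width: 0.26
grip_force: 107.9
```

```bash
python3 -c "
from h import *
rep()"
```

```text
15.875 [0.5499 0.0445 0.1576] 1.881750506209433 Ftool [ 0.0341 -0.3981  0.3575] Mtool [-0.0189 -0.0317 -0.0147] arm -0.08880927192641463 0.05279069511295548
```

>>> step_arm(
  series=[0,0,0.002,0,0,0,0.004,0,0,0,0.0055,0,0,0,0.0055,0],
)

```text
time: 16.38
tool_pos: [0.55, 0.0446, 0.1522]
tcp_rot: [-1.851, -2.539, 0.0]
wrist_force: [-0.0, 0.2, -3.5]
width: 0.26
grip_force: 108.0
```

>>> step_arm(
  series=[0,0,0.001,0,0,0,0.0015,0,0,0,0.0015,0],
)

```text
time: 16.75
tool_pos: [0.5502, 0.0446, 0.1513]
tcp_rot: [1.85, 2.538, 0.0]
wrist_force: [-2.0, 0.6, 1.2]
width: 0.258
grip_force: 108.5
```

```bash
python3 -c "
from h import *
rep()"
```

```text
16.75 [0.5502 0.0446 0.1513] 1.8817335130377055 Ftool [ 1.4717 -1.6974 -5.377 ] Mtool [ 0.2492 -0.1533  0.0932] arm 0.028516733884643385 0.04635301704761723
```

>>> step_arm(
  series=[-0.0001,0.0048,0,0.0375,-0.0004,0.0095,0,0.075,-0.0008,0.0143,0,0.1125,-0.0014,0.019,0,0.15,-0.0022,0.0237,0,0.1875,-0.0032,0.0283,0,0.225,-0.0043,0.033,0,0.2625,-0.0057,0.0375,0,0.3],
)

```text
time: 17.75
tool_pos: [0.5879, 0.0491, 0.1513]
tcp_rot: [2.207, 2.232, -0.003]
wrist_force: [-2.0, -5.0, 0.5]
width: 0.256
grip_force: 108.4
```

```bash
python3 -c "
from h import *
rep()"
```

```text
17.75 [0.5879 0.0491 0.1513] 1.5822421111223568 Ftool [-4.7074 -2.1025 -4.6437] Mtool [ 0.154  -0.993  -0.6327] arm 0.21383764110002249 0.033165740510884466
```

>>> step_arm(
  series=[-0.0005,0.0032,0,0.025,-0.001,0.0063,0,0.05,-0.0013,0.0095,0,0.075,-0.0016,0.0127,0,0.1],
)

```text
time: 18.25
tool_pos: [0.6007, 0.0485, 0.1513]
tcp_rot: [2.318, 2.119, -0.0]
wrist_force: [-2.5, -5.0, 2.5]
width: 0.261
grip_force: 108.6
```

```bash
cat >> h.py <<'E'
def tq():
    s=st();T=tcp(s);F=T[:3,:3].T@(np.array(s['wrist_force'])-[.1,-.3,-4.2]);M=T[:3,:3].T@np.array(s['torque'])
    print(s['time'],T[:3,3],'turned',1.8817-yaw(T),'F',F,'Mz',M[2],'hinge',-M[2]-.085*F[1],'bolt',-M[2]-.127*F[1])
E
python3 -c "
from h import *
tq()"
```

```text
18.25 [0.6007 0.0485 0.1513] turned 0.40044853425566895 F [-4.9213 -2.2021 -6.7179] Mz -0.6646266488118213 hinge 0.8518018540162964 bolt 0.944288425999684
```

>>> step_arm(
  series=[-0.0005,0.0034,-0.0003,0.027,-0.001,0.0068,-0.0005,0.053,-0.0014,0.0102,-0.0005,0.08],
)

```text
time: 18.62
tool_pos: [0.6108, 0.047, 0.1513]
tcp_rot: [2.402, 2.024, 0.001]
wrist_force: [0.6, -2.1, -0.2]
width: 0.255
grip_force: 108.3
```

```bash
python3 -c "
from h import *
tq()"
```

```text
18.625 [0.6108 0.047  0.1513] turned 0.48127379518234914 F [-1.726   0.8288 -4.0446] Mz -0.8492480518432132 hinge 0.7787971354326072 bolt 0.7439860943826608
```

>>> step_arm(
  series=[-0.0003,0.0034,0,0.027,-0.0006,0.0068,0,0.053,-0.0008,0.0102,0,0.08],
)

```text
time: 19.0
tool_pos: [0.6207, 0.0448, 0.1514]
tcp_rot: [-2.482, -1.926, -0.002]
wrist_force: [0.3, -0.3, -0.3]
width: 0.261
grip_force: 108.2
```

```bash
python3 -c "
from h import *
tq()"
```

```text
19.0 [0.6207 0.0448 0.1514] turned 0.5615152386328313 F [ 0.1001  0.1987 -3.9214] Mz -0.8248015033645261 hinge 0.8079148158086905 bolt 0.7995708054869836
```

>>> step_arm(
  series=[-0.0001,0.0034,0,0.027,-0.0002,0.0068,0,0.053,-0.0004,0.0102,0,0.08],
)

```text
time: 19.38
tool_pos: [0.6299, 0.0419, 0.1513]
tcp_rot: [-2.556, -1.825, 0.0]
wrist_force: [-1.8, 3.0, 1.2]
width: 0.264
grip_force: 108.6
```

```bash
python3 -c "
from h import *
tq()"
```

```text
19.375 [0.6299 0.0419 0.1513] turned 0.6413140967618496 F [ 2.5247 -2.8751 -5.427 ] Mz -1.1297222865882939 hinge 1.3741092062601041 bolt 1.494865095980293
```

>>> step_arm(
  series=[-0.0003,0.002,0,0.02,-0.0005,0.0036,0,0.04,-0.0007,0.0053,0,0.06,-0.0007,0.0053,0,0.06],
)

```text
time: 19.88
tool_pos: [0.6349, 0.0399, 0.1514]
tcp_rot: [-2.609, -1.748, -0.002]
wrist_force: [0.2, 6.1, 0.9]
width: 0.26
grip_force: 108.5
```

```bash
python3 -c "
from h import *
tq()"
```

```text
19.875 [0.6349 0.0399 0.1514] turned 0.7009762899674488 F [ 5.993  -2.3738 -5.1263] Mz -0.8725167044076702 hinge 1.0742910825646472 bolt 1.17399136353633
```

>>> step_arm(
  series=[0.0004,0.0018,0,0.02,0.0007,0.0036,0,0.04,0.0008,0.0053,0,0.06,0.0008,0.0053,0,0.06],
)

```text
time: 20.38
tool_pos: [0.6398, 0.0377, 0.1513]
tcp_rot: [-2.661, -1.67, 0.001]
wrist_force: [-2.9, 4.4, 3.1]
width: 0.261
grip_force: 108.7
```

```bash
cat >> h.py <<'E'
def kink(b=(.5889,-.0763)):
    T=tcp(st());h=T[:2,3]-.085*T[:2,0]-b; print('kink geo',np.arctan2(h[1],h[0])-yaw(T),np.hypot(*h))
E
python3 -c "
from h import *
tq();kink()
p=shot('wrist')
t=shot('top');print([(u,s,atz(t,u,.179)) for l in('bolt_corner','wrench_socket') for u,s in pt(t,l)])
c=shot('scene');u=(228,196)
save(c,'s3.png',(u[0]-40,u[1]-35,u[0]+40,u[1]+25),10)
"
```

```text
20.375 [0.6398 0.0377 0.1513] turned 0.7609340017694364 F [ 2.9221 -4.7349 -7.3427] Mz -0.5916815544649918 hinge 0.9941455997157358 bolt 1.1930101867808092
kink geo 0.09466270958691769 0.039948872403806165
[(array([266.8, 164.7]), 0.53, array([ 0.604, -0.076,  0.179])), (array([266.5, 172.2]), 0.68, array([ 0.5794, -0.0752,  0.179 ]))]
```

View pics/s3.png

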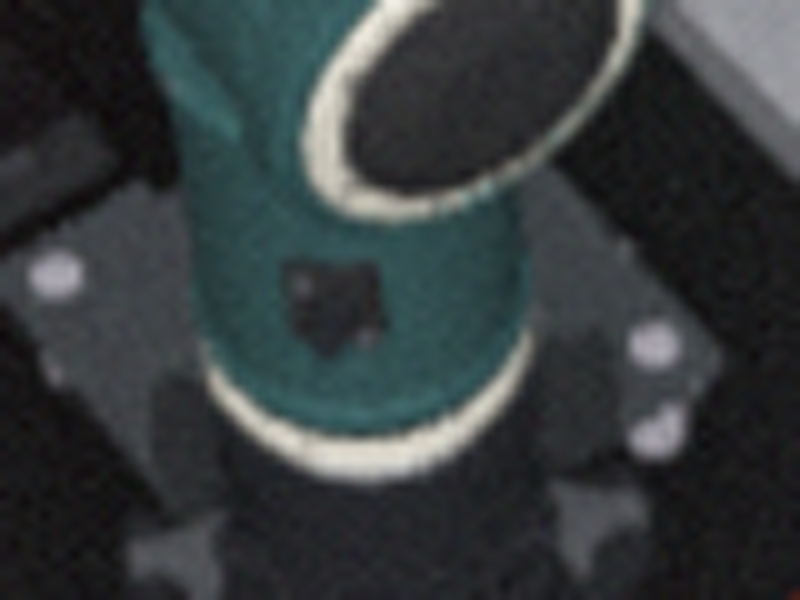

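>>> step_arm(
  series=[0,0.0018,-0.0003,0.02,-0.0001,0.0036,-0.0005,0.04,-0.0001,0.0053,-0.0005,0.06,-0.0001,0.0053,-0.0005,0.06,-0.0001,0.0053,-0.0005,0.06],
)

```text
time: 21.25
tool_pos: [0.6445, 0.0352, 0.1514]
tcp_rot: [-2.709, -1.59, 0.001]
wrist_force: [-2.7, 2.5, -0.1]
width: 0.264
grip_force: 108.4
```

```bash
python3 -c "
from h import *
tq();kink()"
```

```text
21.25 [0.6445 0.0352 0.1514] turned 0.8201252053426717 F [ 1.0549 -3.8089 -4.14  ] Mz -0.3687944505430573 hinge 0.6925475605969975 bolt 0.8525196855648267
kink geo 0.14705439737389892 0.039876834992094094
```

>>> step_arm(
  series=[0,-0.0034,0,-0.04,-0.0003,-0.0068,0,-0.08,-0.0006,-0.0101,0,-0.12,-0.001,-0.0135,0,-0.16,-0.0013,-0.0152,0,-0.18,-0.0013,-0.0152,0,-0.18],
)

```text
time: 22.0
tool_pos: [0.6301, 0.0418, 0.1514]
tcp_rot: [-2.554, -1.828, 0.002]
wrist_force: [-3.9, 3.3, -1.2]
width: 0.258
grip_force: 108.3
```

```bash
python3 -c "
from h import *
tq();kink()"
```

```text
22.0 [0.6301 0.0418 0.1514] turned 0.639127109192297 F [ 2.1603 -4.9143 -3.0198] Mz -0.7594626127046171 hinge 1.1771770939488273 bolt 1.3835771905636134
kink geo -0.02395962236873106 0.04010332417676332
```

>>> step_arm(
  series=[0,-0.0025,-0.0003,-0.02,0,-0.005,-0.0005,-0.04,0,-0.005,-0.0005,-0.04],
)

```text
time: 22.38
tool_pos: [0.6265, 0.043, 0.1523]
tcp_rot: [2.518, 1.877, 0.002]
wrist_force: [0.6, 1.2, -3.9]
width: 0.26
grip_force: 108.0
```

```bash
python3 -c "
from h import *
tq();kink()"
```

```text
22.375 [0.6265 0.043  0.1523] turned 0.6005312080080223 F [ 1.5714  0.009  -0.2698] Mz -0.09594794613215146 hinge 0.0951810136539803 bolt 0.09480205878241336
kink geo -0.05020991173009337 0.040112024714760844
```

>>> step_arm(
  series=[0,0,0.0005,0,0,0,0.0005,0],
)

```text
time: 22.62
tool_pos: [0.6265, 0.043, 0.152]
tcp_rot: [2.518, 1.878, 0.001]
wrist_force: [0.5, 0.2, -3.3]
width: 0.265
grip_force: 108.0
```

>>> step_arm(
  series=[0,0,0,0,0,0,0,0,0,0,0,0,0,0,0,0,0,0,0,0],
  gripper=0.7,
)

```text
time: 23.25
tool_pos: [0.626, 0.0433, 0.1518]
tcp_rot: [2.518, 1.878, -0.0]
wrist_force: [-0.4, 0.8, -0.4]
width: 0.698
grip_force: 0.0
```

>>> step_arm(
  series=[0,0,-0.005,0,0,0,-0.02,0,0,0,-0.05,0,0,0,-0.09,0,0,0,-0.13,0,0,0,-0.13,0],
)

```text
time: 24.0
tool_pos: [0.6289, 0.0434, 0.2886]
tcp_rot: [2.513, 1.875, 0.014]
wrist_force: [-0.0, -0.3, 0.2]
width: 0.701
grip_force: 0.0
```

```bash
python3 -c "
from h import *
print(st()['width'],st()['wrist_force'])
p=shot('wrist')
a={l:[(u,s,atz(p,u,z)) for u,s in pt(p,l)[:1]] for l,z in(('wrench_socket',.16),('wrench_grip',.17))};print(a)
"
```

```text
0.7009440996453494 [-0.0133 -0.2893  0.1626]
{'wrench_socket': [(array([252.4, 296.7]), 0.65, array([ 0.5901, -0.0822,  0.16  ]))], 'wrench_grip': [(array([249.7, 190.3]), 0.59, array([0.6245, 0.0428, 0.17  ]))]}
```

```bash
python3 -c "
from h import *
print(job.finish_job())"
```

```text
the job is handed in; nothing more can be done
None
```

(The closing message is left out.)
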